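# Hang a tube carrier on the drain stand

### The job

Hang the tube carrier up to drain: press the raised peg of the stand's lift arm down until the arm lies level, and slide the carrier along the tray until the peg is well through the eye in its upright plate. Then press the paddle at the other end of the arm down to raise the peg again and leave the carrier hanging still from it, well clear of the tray. Keep the carrier upright and do not disturb the other things on the bench.

Things in the scene. Friction and masses are not known exactly. Their poses are not given: they have to be found in the camera images.
- stand: fixed steel drain stand. Origin: on the bench, on the tray's centreline; y runs along the tray from the carrier to the post. Tray: floor top 6 mm above the bench, y -240 to +110 mm, inner width 84 mm, side walls 18 mm high (from the bench), 5 mm thick, no end walls. Post at y +115 mm: 24 mm along y, 44 mm wide, 160 mm high; its foot plate, 94 mm wide, reaches to y +160 mm
- hinge (a point): hinge axis of the lift arm on the stand (stand frame 0, 115, 146 mm); the axis is parallel to the stand's x axis
- lift_arm (a joint): rocking lift arm, rad. 0 (lower stop): the arm is level; at larger values the peg end is raised and the paddle end lowered; 0.5 is the upper stop. Stiff hinge (about 0.65 N m of friction), stays where it is left
- peg_mid (a point): middle of the free length of the peg, 135 mm from the hinge axis. The peg, a round steel bar 10 mm thick, points along the arm's -y; its 14 mm ball tip is 180 mm from the hinge axis, and a collar 48 mm in diameter ends the free length 98 mm from that axis. Axes: those of the stand when the arm is level; they turn with the arm
- paddle_top (a point): centre of the top face of the black press paddle (40 mm wide, 44 mm along the arm) at the other end of the arm, 108 mm from the hinge axis
- carrier: tube carrier to hang, standing in the tray: steel basket 70 (x) by 120 (y) by 42 mm high with eight capped glass tubes (tops 62 mm high); across its middle an upright steel plate with a round eye, 56 mm wide in x, 5 mm thick in y, top 172 mm high. 0.24 to 0.36 kg. Origin: centre of its underside; z up, y along the tray towards the post
- eye (a point): centre of the carrier's eye, a round hole of 36 mm diameter through the plate, axis along the carrier's y, 142 mm above the carrier's underside
- spare_carrier: a like carrier whose plate is shorter (147 mm high) and has no eye; bystander on the bench. Origin: centre of its underside
- jar: bystander: capped glass jar, 56 mm diameter, 75 mm high. Origin: centre of its underside
- beaker: bystander: glass beaker, 68 mm diameter, 85 mm high. Origin: centre of its underside
- slide_box: bystander: cardboard slide box, 90 x 140 x 32 mm. Origin: centre of its underside
- brush: bystander: brush with a wooden handle, 160 mm long, lying on the bench
- wash_bottle: bystander: white plastic bottle, 64 mm diameter, 160 mm high. Origin: centre of its underside
Not all that is in view belongs to the job. What is shaped like the carrier but purple is not meant.

How it is judged:
On the way, in this order (a step that is already met when the one before it is completed fails the run):
1. the lift arm is pressed down until it lies level (within 0.06 rad) (value of joint lift_arm below 0.06 rad), for 0.2 s.
2. with the arm still down (under 0.12 rad) the peg is well through the eye: the eye is between ball tip and collar, 100 to 170 mm from the hinge axis (value of joint lift_arm below 0.12 rad and y of eye in the frame of peg_mid between -0.035 and 0.035 m and distance between eye and peg_mid below 0.042 m), for 0.2 s.
At the end, for the whole second after the job is handed in: The carrier hangs by its eye on the peg (eye between ball tip and collar, 90 to 180 mm from the hinge axis) with its underside at least 20 mm above the tray floor, upright within 0.3 rad and at rest (under 0.05 m/s); the lift arm is raised (over 0.2 rad) and stays so (z of carrier in the frame of stand above 0.026 m and value of joint lift_arm above 0.2 rad and y of eye in the frame of peg_mid between -0.045 and 0.045 m and distance between eye and peg_mid below 0.05 m and angle between carrier's own z axis and vertical below 0.3 rad and linear speed of carrier below 0.05 m/s); the robot touches nothing.
It fails at once if the carrier is tipped by more than 0.6 rad (angle between carrier's own z axis and vertical above 0.6 rad).
It fails at once if a bystander (spare carrier, jar, beaker, slide box, brush, wash bottle) is moved by more than 25 mm (distance of any of spare_carrier, jar, beaker, slide_box, brush, wash_bottle from where it was at the start of the episode above 0.025 m).
It also fails if it takes over 64 s, if anything falls off the work surface, if the arm or the gripper's body presses on something with over 40 N, if the wrist force passes 120 N, or if a joint passes its speed limit or range.

### The arm

A 6-joint arm with a two-finger parallel gripper is mounted at the origin on the work surface. World frame = base frame: x ahead of the robot, y to its left, z up, the work surface at z = 0. Lengths are in m, angles in rad, forces in N, time in s.
With the tool pointing down it reaches from about 0.35 to 0.85 m from the base axis. Payload 8.1 kg.
Tool frame: the origin (TCP) lies on the centre line of the jaws, within the pads' length; the fingertips stand 17 mm ahead of it and the grasp point (between the pads) lies 2 mm behind it; z points along the fingers, y is the line along which they close (so a half turn about z gives the same grasp; the last joint's range is limited). The gripper opens to 93 mm and grips with 3 to 60 N. Pads are 15 mm wide; open, the fingers measure 128 mm over their backs; the gripper's body (75 mm by 188 mm) begins 65 mm behind the grasp point.
Start: joints at [1.121, 0.13, 1.488, -0, 1.523, -0.085], TCP at [0.214, 0.561, 0.236] pointing down, gripper open.
Joint ranges: [-2.96, 2.96], [-0.89, 2.26], [0.02, 2.5], [-1.34, 4.48], [0, 2.73], [-2.66, 2.66]. Speed limits (rad/s): [2.39, 2.39, 2.79, 3.14, 3.14, 3.14].

### API

Orientations are given as a rotation vector (axis times angle).
In Python, from plant import telemetry, viewer, order gives the robot as it stands.
- The arm moves only by the tool send_rows, never from a script. Its argument "plan" is a list that holds one entry, the list of rows, each a list of 5 numbers: the closure, from -1 (fully open) to 1 (shut), then the shift along the world's x, y, z normalised to -1 to 1, where 1 is 0.2 m, then the turn about the world's z normalised to -1 to 1, where 1 is 60 degrees. A call has 1 to 20 rows; each row is the pose to reach, as a shift and turn from the pose commanded when the call began; what a row does not reach only later rows make up. A row lasts 1/12 s, in which the tool goes at most 41.7 mm and 7.16 degrees, less where a joint would pass 70% of its speed; a pose out of reach is approached as far as the arm can. A call with a number of a shift or a turn outside -1 to 1 is refused whole. A call with a gripper value outside its range is refused whole. The fingers move at their own pace and stop on an object; "force" is the grip in N (left out, the last holds). Time passes only in rows, so rows that repeat a pose let the fingers close. It gives the time, the measured TCP pose, the force, the opening and the grip force at its end, in the units of the state.
- telemetry.read_state(): the state, without advancing time (a new reading comes with each control period).
- viewer.read_camera(name): name is "scene" or "top"; returns (picture, depth): 420x560x3 uint8, blue, green, red; 420x560 float32, m along the optical axis (not along the pixel's ray), 0 where there is no reading.
- viewer.calibration(name): a dict with "camera_matrix" (3x3 intrinsics, pixels), "dist_coeffs" ([k1, k2, p1, p2, k3] as OpenCV has them; the pictures are not rectified), "extrinsics" (4x4, takes a point from camera to world coordinates). Camera axes: x right, y up, looking along -z (the intrinsics and any distortion apply to the point x, -y, -z); pixel columns grow to the right and rows downward; lengths in m; the calibration is good to about 2 mm. A picture is of the moment at which its call begins. calibration takes no time and is no camera call.
- order.close_job(): hands the job in; it is judged then, once.
The state is a dict: "t": time; "q": joint angles; "dq": joint speeds; "joint_torque": joint torques, N m; "tool_pos": TCP position; "orientation": TCP orientation; "force": force on the tool from outside, world axes, zero at the start; "wrist_torque": the same for the moment, N m; "opening": finger opening in m; "gripper_force": force on a finger pad.
Only numpy, scipy, OpenCV 4.12 (cv2) and the standard library are available. Lean on these libraries where they do the work, as an engineer would, in place of code of your own. Each camera call takes 0.05 s, during which the arm holds its last target. There are 200 camera calls.

## Working session

There is one attempt and no reset: what is moved stays moved. The work goes in short steps, Python scripts to look and compute and a tool call to move; the robot and the scene stay as the last step left them, time stands still between calls to the robot, and variables do not carry over. Pictures are saved under pics/ and viewed, at most 10 in all, crops included, and the job is handed in when it is done.

Besides the shell and the picture viewer there is one more tool, called as a command line: name --argument value ..., lists and objects as JSON in quotes. send_rows: Moves the arm, as the interface text tells. Scaled input: -1 to 1 covers 0.2 m each way for a shift and 60 degrees each way for a turn. Its arguments: {"type":"object","properties":{"plan":{"type":"array"},"force":{"type":"number"}},"required":["plan"]}

```bash
mkdir -p pics; cat > h.py <<'E'
import numpy as np, cv2
from plant import telemetry, viewer, order
def grab(n):
    im,d=viewer.read_camera(n); c=viewer.calibration(n)
    return im,d,c
def cloud(d,c):
    K=np.array(c["camera_matrix"],float);D=np.array(c["dist_coeffs"],float);E=np.array(c["extrinsics"],float)
    h,w=d.shape;u,v=np.meshgrid(np.arange(w),np.arange(h))
    p=cv2.undistortPoints(np.stack([u,v],-1).reshape(-1,1,2).astype(np.float64),K,D).reshape(h,w,2)
    P=np.stack([p[...,0]*d,-p[...,1]*d,-d],-1)
    W=P@E[:3,:3].T+E[:3,3]; W[d<=0]=np.nan
    return W
E
python3 - <<'E'
from h import *
for n in("scene","top"):
    im,d,c=grab(n); cv2.imwrite(f"pics/{n}0.png",im); np.savez(f"{n}0.npz",im=im,W=cloud(d,c)); print(n,np.round(c["extrinsics"],3).tolist(),(d>0).mean())
print(telemetry.read_state())
E
```

```text
scene [[-0.645, -0.496, 0.581, 1.181], [0.764, -0.414, 0.495, 0.62], [-0.005, 0.764, 0.646, 0.827], [0.0, 0.0, 0.0, 1.0]] 0.9958375850340137
top [[-0.012, 0.981, -0.195, 0.385], [-1.0, -0.007, 0.026, 0.091], [0.024, 0.195, 0.98, 1.02], [0.0, 0.0, 0.0, 1.0]] 0.9959396258503401
{'t': 0.1, 'q': array([ 1.12064127e+00,  1.31081565e-01,  1.48917136e+00, -3.15269303e-05,
        1.52301073e+00, -8.53651538e-02]), 'dq': array([ 0.00022607, -0.00217381, -0.00195654,  0.00052321,  0.00091458,
        0.00020927]), 'joint_torque': array([ 1.98047259e-03, -5.61340785e+01, -4.93095410e+01,  7.71925575e-02,
        2.92622525e-02, -1.01314536e-04]), 'tool_pos': array([0.21380757, 0.56008677, 0.23469423]), 'orientation': array([-5.69761536e-01, -3.08907476e+00,  2.54402283e-03]), 'force': array([ 0.21105767, -0.12659391, -0.39384623]), 'wrist_torque': array([-0.02947009,  0.02015677,  0.01875791]), 'gripper_force': 0.0, 'opening': 0.09315492041843827}
```

View pics/scene0.png

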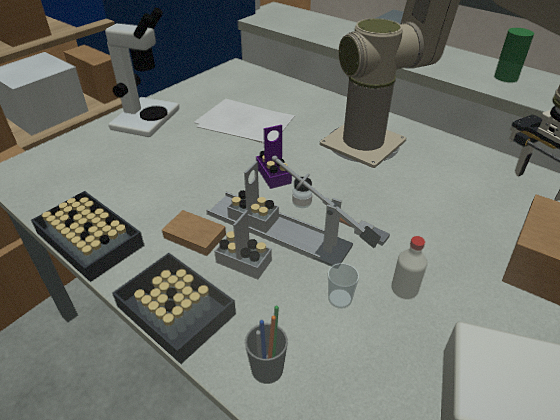

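View pics/top0.png

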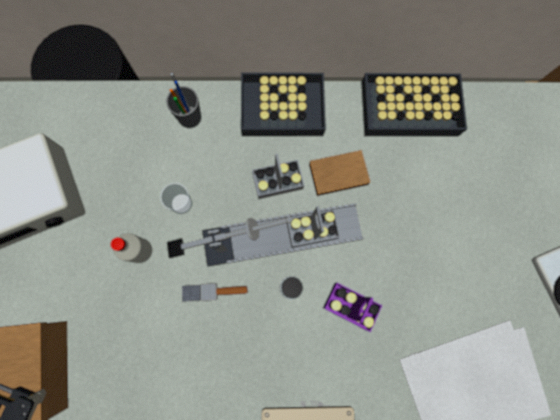

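The top view shows the tray running roughly along image columns 205–362, row ~235. The post is at the left (column ~215), the paddle at (175,248), the collar at (252,229) and the carrier at (314,227). The spare carrier is at (278,178), the jar at (291,287) and the brush at (215,292).

```bash
python3 - <<'E'
from h import *
z=np.load("top0.npz");im,W=z["im"],z["W"]
cv2.imwrite("pics/topc.png",cv2.resize(im[160:310,100:400],None,fx=2.6,fy=2.6,interpolation=cv2.INTER_CUBIC))
bench=W[300:330,200:280,2]; print("bench z",np.nanmedian(bench),np.nanstd(bench))
# stand: low part by height
sub=np.zeros(W.shape[:2],bool); sub[198:272,160:370]=1
m=sub&(W[...,2]>0.004)&(W[...,2]<0.025)
n,l,s,c=cv2.connectedComponentsWithStats(m.astype(np.uint8)); 
for k in np.argsort(-s[1:,4])[:4]+1: print("comp",s[k])
P=W[m][:,:2].astype(np.float32); r=cv2.minAreaRect(P*1000); print(r)
for lo,hi in((.06,.1),(.1,.13),(.13,.15),(.15,.18),(.18,.25)):
    q=W[sub&(W[...,2]>lo)&(W[...,2]<hi)]; print(lo,len(q),q.min(0).round(3) if len(q) else'',q.max(0).round(3) if len(q) else'')
for u,v in((175,248),(252,229),(314,227),(320,218),(278,178),(291,287),(118,244),(176,198),(340,172),(215,292),(352,306),(240,291)): print((u,v),W[v,u].round(3))
z=np.load("scene0.npz");W=z["W"]
for u,v in((370,236),(252,175),(275,160),(330,205),(252,190),(300,178)): print("s",(u,v),W[v,u].round(3))
cv2.imwrite("pics/scenec.png",cv2.resize(z["im"][115:285,190:400],None,fx=3.5,fy=3.5,interpolation=cv2.INTER_CUBIC))
E
```

```text
bench z 0.0005955149546579275 0.0024896034992167716
comp [ 204  203  161   64 2977]
comp [256 211  58  15 203]
comp [217 221  30  13 187]
comp [170 198  17  12 105]
((520.1221923828125, 93.87196350097656), (534.3436889648438, 186.84884643554688), 89.08663177490234)
0.06 838 [ 0.454 -0.078  0.06 ] [0.601 0.342 0.1  ]
0.1 341 [ 0.456 -0.029  0.1  ] [0.555 0.31  0.13 ]
0.13 154 [ 0.471 -0.029  0.13 ] [0.554 0.25  0.15 ]
0.15 383 [ 0.47  -0.031  0.15 ] [0.556 0.218 0.18 ]
0.18 443 [ 0.482 -0.028  0.18 ] [0.551 0.152 0.236]
(175, 248) [0.476 0.3   0.104]
(252, 229) [0.505 0.122 0.198]
(314, 227) [ 0.526 -0.021  0.076]
(320, 218) [ 0.53  -0.022  0.178]
(278, 178) [0.65  0.063 0.067]
(291, 287) [0.386 0.036 0.073]
(118, 244) [0.48  0.409 0.16 ]
(176, 198) [0.615 0.324 0.007]
(340, 172) [ 0.674 -0.097  0.034]
(215, 292) [0.377 0.218 0.021]
(352, 306) [ 0.34  -0.111  0.041]
(240, 291) [0.378 0.157 0.021]
s (370, 236) [0.477 0.302 0.099]
s (252, 175) [ 0.381 -0.163 -0.001]
s (275, 160) [0.524 0.055 0.227]
s (330, 205) [0.504 0.204 0.158]
s (252, 190) [ 0.531 -0.019  0.105]
s (300, 178) [0.507 0.117 0.195]
```

View pics/topc.png

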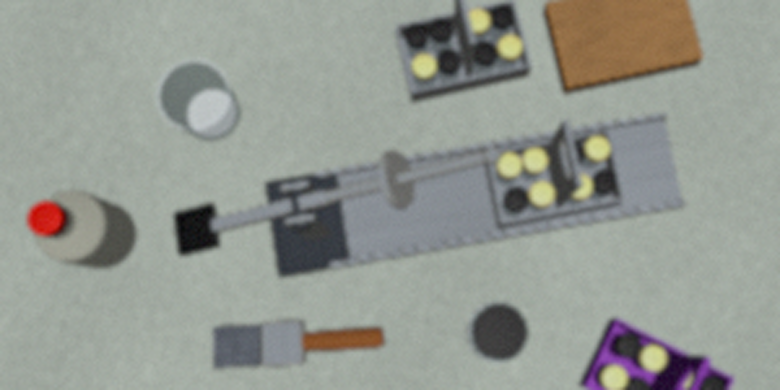

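View pics/scenec.png

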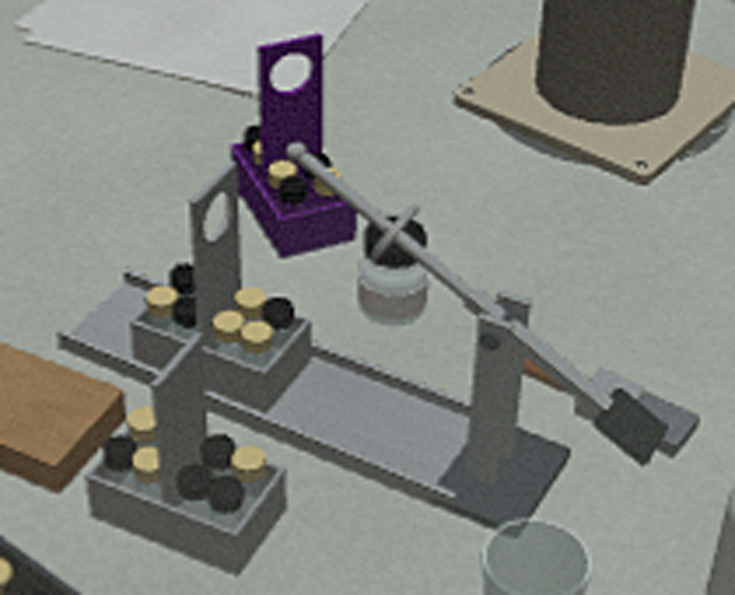

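The crops confirm the layout. The carrier (grey, with an eye) stands in the tray beyond the raised ball tip, and its plate is at crop (565,165). The jar, brush and beaker all sit outside the tray. Next I'll fit the axes.

```bash
cat > fit.py <<'E'
from h import *
def line(P):
    vx,vy,x0,y0=cv2.fitLine(P.astype(np.float32),cv2.DIST_HUBER,0,.001,.001).ravel()
    return (np.array([vx,vy]) if vy>0 else -np.array([vx,vy])),np.array([x0,y0])
def measure(Ws):
    out={}
    P=np.concatenate([W[np.isfinite(W[...,2])] for W in Ws])
    box=lambda x0,x1,y0,y1,z0,z1:P[(P[:,0]>x0)&(P[:,0]<x1)&(P[:,1]>y0)&(P[:,1]<y1)&(P[:,2]>z0)&(P[:,2]<z1)]
    return box
E
python3 - <<'E'
from fit import *
T=np.load("top0.npz");S=np.load("scene0.npz");
for nm,Ws in(("top",[T["W"]]),("scene",[S["W"]])):
    box=measure(Ws)
    A=box(.46,.55,.0,.28,.165,.26)
    d,p=line(A[:,:2]); print(nm,"arm dir",d,np.degrees(np.arctan2(-d[0],d[1])),"x@y=.15",p[0]+d[0]/d[1]*(.15-p[1]),len(A))
    t=(A[:,1]-.19); 
    s,i=np.polyfit(t,A[:,2],1); print(" slope",s*d[1],"z@.19",i)
    B=box(.48,.58,-.06,.02,.11,.185); d2,p2=line(B[:,:2]); print(" plate",B.mean(0),d2,p2,B.min(0),B.max(0),len(B))
    C=box(.44,.52,.25,.34,.07,.14); print(" paddle",np.median(C,0),C.min(0),C.max(0))
    # tray walls: edges of z>.004 band in slices along y
    L=box(.40,.62,-.12,.28,.009,.024)
    e=[]
    for y in np.arange(-.1,.16,.02):
        q=L[(L[:,1]>y)&(L[:,1]<y+.01)]
        if len(q): e.append((round(float(y+.005),3),*np.percentile(q[:,0],[3,97]).round(3)))
    print(e)
    V=box(.44,.56,.15,.25,.02,.165);print(" post",np.median(V,0),V.min(0),V.max(0))
    G=box(.45,.6,-.1,.07,.03,.075);print(" basket",cv2.minAreaRect((G[:,:2]*1000).astype(np.float32)))
# colour-based tray edge from top picture on plane z=.018
c=viewer.calibration("top");K=np.array(c["camera_matrix"]);D=np.array(c["dist_coeffs"]);E=np.array(c["extrinsics"])
def ray(u,v,z):
    p=cv2.undistortPoints(np.array([[[u,v]]],float),K,D)[0,0];r=E[:3,:3]@np.array([p[0],-p[1],-1]);return (E[:3,3]+r*(z-E[2,3])/r[2]).round(4)
f=lambda x,y:(100+(x+.5)/2.6-.5,160+(y+.5)/2.6-.5)
for n,xy,z in(("R top",(665,117),.018),("R bot",(683,207),.018),("foot tl",(267,184),.005),("foot bl",(281,275),.005),("eye plate top a",(566,124),.178),("b",(560,185),.178)):print(n,ray(*f(*xy),z))
E
```

```text
top arm dir [-0.16645478  0.9860491 ] 9.581755 x@y=.15 0.5001744 520
 slope -0.46343451285865017 z@.19 0.1632646886077431
 plate [ 0.52748878 -0.02197783  0.15338631] [0.98315024 0.18279932] [ 0.5280947  -0.02134722] [ 0.5006934  -0.03055087  0.11032621] [ 0.55618532 -0.01514742  0.18078115] 186
 paddle [0.47817017 0.294449   0.10595034] [0.45445595 0.25030706 0.09077379] [0.49871991 0.32139324 0.12950623]
[(-0.095, np.float64(0.494), np.float64(0.589)), (-0.075, np.float64(0.491), np.float64(0.585)), (-0.055, np.float64(0.487), np.float64(0.58)), (-0.035, np.float64(0.484), np.float64(0.565)), (-0.015, np.float64(0.481), np.float64(0.576)), (0.005, np.float64(0.478), np.float64(0.571)), (0.025, np.float64(0.475), np.float64(0.568)), (0.045, np.float64(0.472), np.float64(0.564)), (0.065, np.float64(0.468), np.float64(0.561)), (0.085, np.float64(0.465), np.float64(0.618)), (0.105, np.float64(0.46), np.float64(0.613)), (0.125, np.float64(0.458), np.float64(0.495)), (0.145, np.float64(0.454), np.float64(0.547))]
 post [0.48812142 0.20350891 0.1506598 ] [0.44877793 0.15054903 0.020131  ]
[... 792 characters left out ...]
(0.045, np.float64(0.409), np.float64(0.567)), (0.065, np.float64(0.472), np.float64(0.566)), (0.085, np.float64(0.467), np.float64(0.563)), (0.105, np.float64(0.464), np.float64(0.571)), (0.125, np.float64(0.461), np.float64(0.555)), (0.145, np.float64(0.455), np.float64(0.552))]
 post [0.50549507 0.21077002 0.11892339] [0.46070081 0.15654857 0.02015485] [0.51659838 0.24959703 0.1644631 ]
 basket ((531.8442993164062, -20.416885375976562), (73.75194549560547, 123.09027862548828), 11.711292266845703)
R top [ 0.5915 -0.1363  0.018 ]
R bot [ 0.5023 -0.1494  0.018 ]
foot tl [0.53   0.2547 0.005 ]
foot bl [0.4417 0.2392 0.005 ]
eye plate top a [ 0.5532 -0.0175  0.178 ]
b [ 0.5025 -0.011   0.178 ]
```

send_rows --plan '[[[1,0,0,0.275,0],[1,0,0,0.275,0],[1,0.75,-0.95,0.275,-0.5],[1,0.75,-0.95,0.275,-0.5],[1,0.75,-0.95,0.275,-0.5],[1,0.75,-0.95,0.275,-0.5],[1,0.75,-0.95,0.275,-0.5],[1,0.75,-0.95,0.275,-0.5],[1,0.75,-0.95,0.275,-0.5],[1,0.75,-0.95,0.275,-0.5],[1,0.75,-0.95,0.275,-0.5]]]'

```text
t: 1.02
tool_pos: [0.3641, 0.3709, 0.291]
orientation: [-1.351, -2.836, -0.002]
force: [0.1, 0.4, 0.2]
opening: 0.0242
gripper_force: 0.0
```

send_rows --plan '[[[1,0.74,-0.95,0,-0.49],[1,0.74,-0.95,0,-0.49],[1,0.74,-0.95,0,-0.49],[1,0.74,-0.95,0,-0.49],[1,0.74,-0.95,0,-0.49],[1,0.74,-0.95,0,-0.49],[1,0.74,-0.95,0,-0.49],[1,0.74,-0.95,0,-0.49]]]'

```text
t: 1.68
tool_pos: [0.5125, 0.1807, 0.2903]
orientation: [-2.026, -2.4, 0.0]
force: [0.0, -0.1, -0.1]
opening: 0.0004
gripper_force: 0.0
```

send_rows --plan '[[[1,0,-0.49,0,0],[1,0,-0.49,0,0],[1,0,-0.49,0,0],[1,0,-0.49,0,0],[1,0,-0.49,0,0],[1,0,-0.49,0,0]]]'

```text
t: 2.18
tool_pos: [0.5118, 0.0846, 0.2908]
orientation: [-2.023, -2.403, -0.001]
force: [-0.1, -0.7, 0.8]
opening: 0.0007
gripper_force: 0.0
```

send_rows --plan '[[[1,0,0,-0.15,0],[1,0,0,-0.25,0],[1,0,0,-0.3,0],[1,0,0,-0.34,0],[1,0,0,-0.38,0],[1,0,0,-0.42,0],[1,0,0,-0.46,0],[1,0,0,-0.5,0],[1,0,0,-0.54,0],[1,0,0,-0.57,0],[1,0,0,-0.57,0]]]'

```text
t: 3.1
tool_pos: [0.5127, 0.0832, 0.1771]
orientation: [2.024, 2.401, 0.002]
force: [0.9, -0.5, 0.3]
opening: 0.0005
gripper_force: 0.4
```

send_rows --plan '[[[1,0,0,-0.02,0],[1,0,0,-0.03,0],[1,0,0,-0.04,0],[1,0,0,-0.05,0],[1,0,0,-0.05,0],[1,0,0,-0.05,0],[1,0,0,-0.05,0]]]'

```text
t: 3.68
tool_pos: [0.5128, 0.0827, 0.168]
orientation: [2.024, 2.4, 0.002]
force: [-0.2, -1.3, 7.2]
opening: 0.0009
gripper_force: 3.6
```

```bash
python3 - <<'E'
from h import *
im,d,c=grab("scene"); W=cloud(d,c)
cv2.imwrite("pics/s1.png",cv2.resize(im[90:285,190:420],None,fx=3,fy=3,interpolation=cv2.INTER_CUBIC))
P=W[np.isfinite(W[...,2])];A=P[(abs(P[:,0]-.4905+.171*(P[:,1]-.205))<.012)&(P[:,1]>.1)&(P[:,1]<.32)&(P[:,2]>.09)&(P[:,2]<.25)]
for y in np.arange(.0,.32,.02):
    q=A[(A[:,1]>=y)&(A[:,1]<y+.02)]
    if len(q):print(round(y,2),len(q),np.percentile(q[:,2],90).round(3))
E
```

```text
0.1 93 0.245
0.12 36 0.15
0.14 31 0.151
0.16 37 0.15
0.18 52 0.156
0.2 105 0.155
0.22 57 0.152
0.24 56 0.152
0.26 60 0.151
0.28 61 0.152
0.3 65 0.152
```

View pics/s1.png

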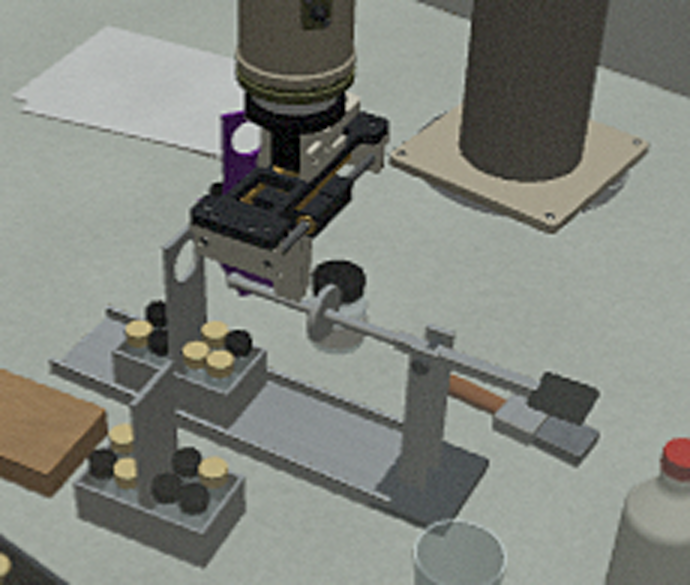

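send_rows --plan '[[[1,0,0,-0.015,0],[1,0,0,-0.02,0],[1,0,0,-0.02,0],[1,0,0,-0.02,0],[1,0,0,0.1,0],[1,0,0,0.3,0],[1,0,0,0.36,0],[-1,0.085,-0.525,0.36,0],[-1,0.085,-0.525,0.36,0],[-1,0.085,-0.525,0.36,0],[-1,0.085,-0.525,0.36,0],[-1,0.085,-0.525,0.36,0],[-1,0.085,-0.525,0.36,0],[-1,0.085,-0.525,0.36,0]]]'

```text
t: 4.9
tool_pos: [0.5289, -0.0212, 0.2385]
orientation: [-2.024, -2.402, -0.0]
force: [0.0, 1.4, -0.9]
opening: 0.0428
gripper_force: 0.0
```

```bash
python3 - <<'E'
from h import *
im,d,c=grab("scene"); W=cloud(d,c)
P=W[np.isfinite(W[...,2])];A=P[(abs(P[:,0]-.4905+.171*(P[:,1]-.205))<.012)&(P[:,1]>.0)&(P[:,1]<.32)&(P[:,2]>.09)&(P[:,2]<.18)]
for y in np.arange(.0,.32,.02):
    q=A[(A[:,1]>=y)&(A[:,1]<y+.02)]
    if len(q):print(round(y,2),len(q),np.percentile(q[:,2],90).round(3))
print(telemetry.read_state()["tool_pos"])
E
```

```text
0.02 27 0.153
0.04 31 0.15
0.06 33 0.15
0.08 31 0.151
0.1 76 0.168
0.12 33 0.151
0.14 33 0.15
0.16 36 0.15
0.18 51 0.156
0.2 110 0.156
0.22 55 0.152
0.24 58 0.151
0.26 60 0.152
0.28 61 0.151
0.3 63 0.152
[ 0.52886648 -0.02121311  0.23850256]
```

send_rows --plan '[[[-1,0,0,0,0],[-1,0,0,0,0],[-1,0,0,0,0],[-1,0,0,0,0],[-1,0,0,0,0],[-1,0,0,0,0],[-1,0,0,0,0],[-1,0,0,0,0]]]'

```text
t: 5.62
tool_pos: [0.529, -0.0225, 0.2386]
orientation: [2.026, 2.401, 0.0]
force: [0.6, 0.3, -0.1]
opening: 0.0925
gripper_force: 0.0
```

send_rows --force 15 --plan '[[[-1,0,0,-0.1,0],[-1,0,0,-0.2,0],[-1,0,0,-0.3,0],[-1,0,0,-0.4,0],[-1,0,0,-0.5,0],[-1,0,0,-0.535,0],[-1,0,0,-0.535,0],[0.3,0,0,-0.535,0],[0.3,0,0,-0.535,0],[0.3,0,0,-0.535,0],[0.3,0,0,-0.535,0],[0.3,0,0,-0.535,0],[0.3,0,0,-0.535,0],[0.3,0,0,-0.535,0],[0.3,0,0,-0.535,0],[0.3,0,0,-0.535,0]]]'

```text
t: 6.95
tool_pos: [0.5294, -0.0225, 0.1321]
orientation: [2.025, 2.401, 0.001]
force: [0.9, 0.2, 3.1]
opening: 0.056
gripper_force: 15.0
```

send_rows --plan '[[[0.3,-0.008,0.045,0,0],[0.3,-0.015,0.09,0,0],[0.3,-0.023,0.135,0,0],[0.3,-0.03,0.18,0,0],[0.3,-0.038,0.225,0,0],[0.3,-0.038,0.225,0,0]]]'

```text
t: 7.45
tool_pos: [0.5223, 0.024, 0.1331]
orientation: [2.023, 2.401, 0.003]
force: [0.7, -2.3, 7.5]
opening: 0.0558
gripper_force: 15.0
```

```bash
python3 - <<'E'
from h import *
im,d,c=grab("scene"); cv2.imwrite("pics/s2.png",cv2.resize(im[90:270,190:400],None,fx=3.3,fy=3.3,interpolation=cv2.INTER_CUBIC))
E
```

```text
(no output)
```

View pics/s2.png

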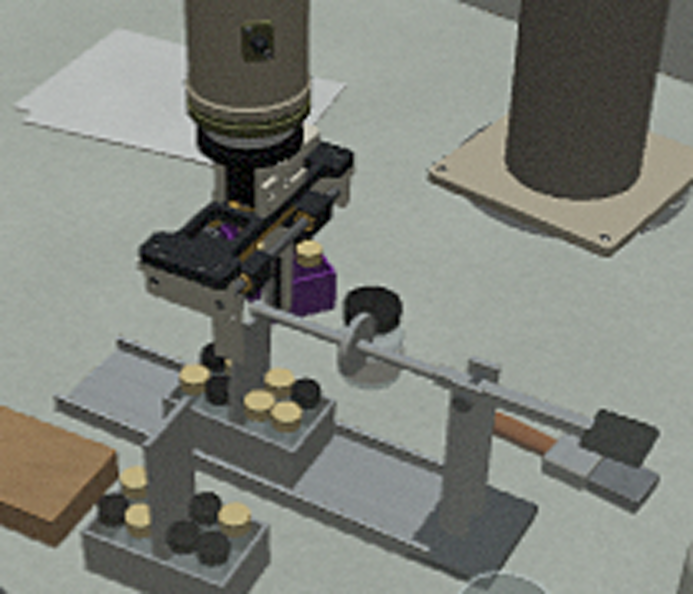

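The peg tip (crop 255,310) is entering at the plate between the fingers, and nothing is tilted. I'll continue the slide.

send_rows --plan '[[[0.3,-0.008,0.045,0,0],[0.3,-0.015,0.09,0,0],[0.3,-0.023,0.135,0,0],[0.3,-0.03,0.18,0,0],[0.3,-0.036,0.215,0,0],[0.3,-0.036,0.215,0,0],[0.3,-0.036,0.215,0,0],[0.3,-0.036,0.215,0,0],[0.3,-0.036,0.215,0,0]]]'

```text
t: 8.25
tool_pos: [0.5156, 0.0664, 0.1342]
orientation: [2.023, 2.4, 0.004]
force: [-2.2, -2.8, 14.5]
opening: 0.0558
gripper_force: 15.0
```

```bash
python3 - <<'E'
from h import *
im,d,c=grab("scene"); cv2.imwrite("pics/s3.png",cv2.resize(im[90:270,190:400],None,fx=3.3,fy=3.3,interpolation=cv2.INTER_CUBIC))
W=cloud(d,c);P=W[np.isfinite(W[...,2])];A=P[(abs(P[:,0]-.4905+.171*(P[:,1]-.205))<.012)&(P[:,1]>.1)&(P[:,1]<.32)&(P[:,2]>.09)&(P[:,2]<.18)]
for y in np.arange(.1,.32,.02):
    q=A[(A[:,1]>=y)&(A[:,1]<y+.02)]
    if len(q):print(round(y,2),np.percentile(q[:,2],90).round(3),end=' ')
s=telemetry.read_state();print(s["force"],s["wrist_torque"],s["tool_pos"])
E
```

```text
0.1 0.168 0.12 0.15 0.14 0.15 0.16 0.15 0.18 0.156 0.2 0.155 0.22 0.151 0.24 0.152 0.26 0.152 0.28 0.152 0.3 0.152 [-1.95869398 -2.7525754  15.96234712] [-0.49023323  0.33699419 -0.01398242] [0.51563437 0.06633616 0.13414735]
```

View pics/s3.png

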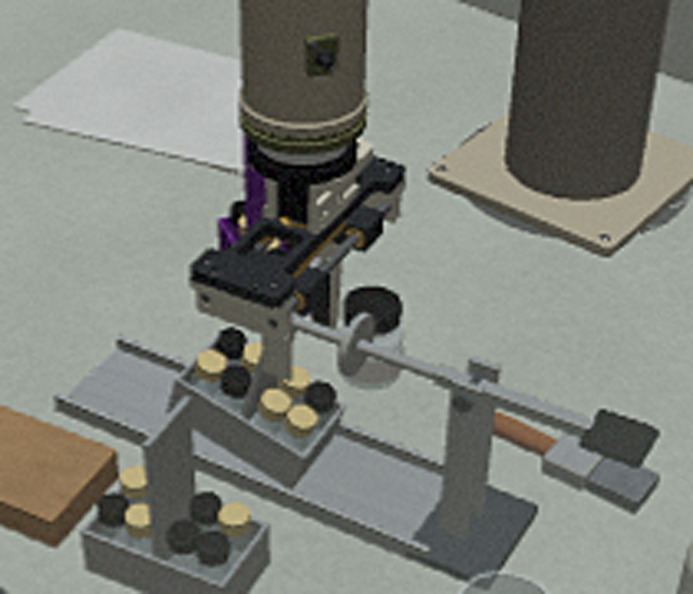

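The peg is through, but the carrier has pitched forward in the grip with its rear edge raised. I'll relax the grip so it settles back down.

send_rows --force 3 --plan '[[[0.3,0,0,0.01,0],[0.3,0,0,0.02,0],[0.3,0,0,0.03,0],[0.3,0,0,0.03,0],[0.3,0,0,0.03,0],[0.3,0,0,0.03,0]]]'

```text
t: 8.8
tool_pos: [0.5137, 0.0658, 0.137]
orientation: [-2.025, -2.401, 0.001]
force: [-0.3, -0.4, -1.8]
opening: 0.0561
gripper_force: 3.0
```

```bash
cat > car.py <<'E'
from h import *
im,d,c=grab("scene"); W=cloud(d,c)
P=W[np.isfinite(W[...,2])]
y=np.array([-.169,.986]);x=np.array([.986,.169]);o=np.array([.51,.0915])
Q=np.c_[(P[:,:2]-o)@x,(P[:,:2]-o)@y,P[:,2]]
B=Q[(abs(Q[:,0]-.036)<.006)&(Q[:,2]>.022)&(Q[:,2]<.12)&(Q[:,1]>-.15)&(Q[:,1]<.08)]
print("side z-top by y:")
for t in np.arange(-.15,.08,.015):
    q=B[(B[:,1]>=t)&(B[:,1]<t+.015)]
    if len(q)>2:print(round(t,3),len(q),q[:,2].min().round(3),q[:,2].max().round(3))
print({k:np.round(v,3).tolist() for k,v in telemetry.read_state().items() if k in("force","tool_pos","opening","t")})
E
python3 car.py
```

```text
side z-top by y:
-0.09 29 0.024 0.052
-0.075 45 0.024 0.055
-0.06 47 0.023 0.054
-0.045 51 0.022 0.055
-0.03 49 0.023 0.056
-0.015 54 0.023 0.058
-0.0 53 0.023 0.059
0.015 58 0.023 0.061
0.03 31 0.022 0.061
{'t': 8.85, 'tool_pos': [0.514, 0.066, 0.137], 'force': [-0.399, -0.276, -2.999], 'opening': 0.056}
```

send_rows --plan '[[[0.3,0,0,-0.015,0],[0.3,0,0,-0.03,0],[0.3,0,0,-0.04,0],[0.3,0,0,-0.04,0],[-1,0,0,-0.04,0],[-1,0,0,-0.04,0],[-1,0,0,-0.04,0],[-1,0,0,-0.04,0],[-1,0,0,-0.04,0],[-1,0,0,-0.04,0],[-1,0,0,-0.04,0]]]'

```text
t: 9.77
tool_pos: [0.5142, 0.0655, 0.1296]
orientation: [-2.026, -2.401, 0.0]
force: [0.1, -0.2, -0.0]
opening: 0.0927
gripper_force: 0.0
```

```bash
python3 car.py
```

```text
side z-top by y:
-0.09 21 0.024 0.048
-0.075 43 0.022 0.064
-0.06 41 0.022 0.07
-0.045 39 0.022 0.048
-0.03 41 0.023 0.067
-0.015 42 0.022 0.051
-0.0 41 0.023 0.048
0.015 41 0.022 0.048
0.03 21 0.025 0.047
{'t': 9.817, 'tool_pos': [0.514, 0.065, 0.13], 'force': [0.311, 0.068, 0.304], 'opening': 0.093}
```

send_rows --plan '[[[-1,0,0,0.1,0],[-1,0,0,0.3,0],[-1,0,0,0.5,0],[1,0,0.1,0.5,0],[1,-0.1,0.6,0.5,0],[1,-0.1,0.6,0.5,0],[1,-0.1,0.6,0.5,0],[1,-0.1,0.6,0.5,0],[1,-0.1,0.6,0.5,0]]]'

```text
t: 10.57
tool_pos: [0.4939, 0.1863, 0.2296]
orientation: [2.023, 2.404, -0.0]
force: [0.3, -0.3, -0.7]
opening: 0.0577
gripper_force: 0.0
```

send_rows --plan '[[[1,-0.1,0.585,0,0],[1,-0.1,0.585,0,0],[1,-0.1,0.585,0,0],[1,-0.1,0.585,0,0],[1,-0.1,0.585,0,0],[1,-0.1,0.585,0,0],[1,-0.1,0.585,0,0],[1,-0.1,0.585,0,0]]]'

```text
t: 11.23
tool_pos: [0.4748, 0.301, 0.2296]
orientation: [2.028, 2.399, -0.0]
force: [-0.5, 0.4, -0.2]
opening: 0.0044
gripper_force: 0.0
```

```bash
python3 car.py; python3 - <<'E'
from h import *
im,d,c=grab("top");W=cloud(d,c);P=W[np.isfinite(W[...,2])]
B=P[(abs(P[:,0]-.53)<.04)&(P[:,1]>.02)&(P[:,1]<.1)&(P[:,2]>.16)&(P[:,2]<.19)];print(len(B),np.median(B,0).round(3))
E
```

```text
side z-top by y:
-0.09 22 0.023 0.048
-0.075 38 0.023 0.051
-0.06 39 0.023 0.048
-0.045 40 0.022 0.048
-0.03 42 0.022 0.049
-0.015 41 0.025 0.057
-0.0 43 0.023 0.048
0.015 41 0.022 0.048
0.03 21 0.024 0.05
{'t': 11.283, 'tool_pos': [0.475, 0.301, 0.23], 'force': [0.311, 0.292, -0.237], 'opening': 0.002}
66 [0.516 0.067 0.178]
```

send_rows --plan '[[[1,0,0,-0.15,0],[1,0,0,-0.27,0],[1,0,0,-0.3,0],[1,0,0,-0.315,0],[1,0,0,-0.33,0],[1,0,0,-0.345,0],[1,0,0,-0.36,0],[1,0,0,-0.375,0],[1,0,0,-0.39,0],[1,0,0,-0.405,0],[1,0,0,-0.42,0],[1,0,0,-0.435,0],[1,0,0,-0.45,0],[1,0,0,-0.465,0],[1,0,0,-0.48,0],[1,0,0,-0.48,0]]]'

```text
t: 12.67
tool_pos: [0.4765, 0.3028, 0.137]
orientation: [2.025, 2.399, 0.007]
force: [0.2, -1.6, 7.4]
opening: 0.0004
gripper_force: 3.3
```

```bash
python3 car.py; python3 - <<'E'
from h import *
im,d,c=grab("scene"); cv2.imwrite("pics/s4.png",cv2.resize(im[60:270,190:420],None,fx=3,fy=2.8,interpolation=cv2.INTER_CUBIC))
E
```

```text
side z-top by y:
-0.075 58 0.036 0.081
-0.06 67 0.037 0.081
-0.045 67 0.036 0.08
-0.03 69 0.035 0.1
-0.015 71 0.038 0.095
-0.0 67 0.037 0.081
0.015 69 0.035 0.08
0.03 68 0.037 0.082
0.045 16 0.04 0.079
{'t': 12.717, 'tool_pos': [0.476, 0.303, 0.137], 'force': [0.498, -1.88, 6.938], 'opening': 0.001}
```

View pics/s4.png

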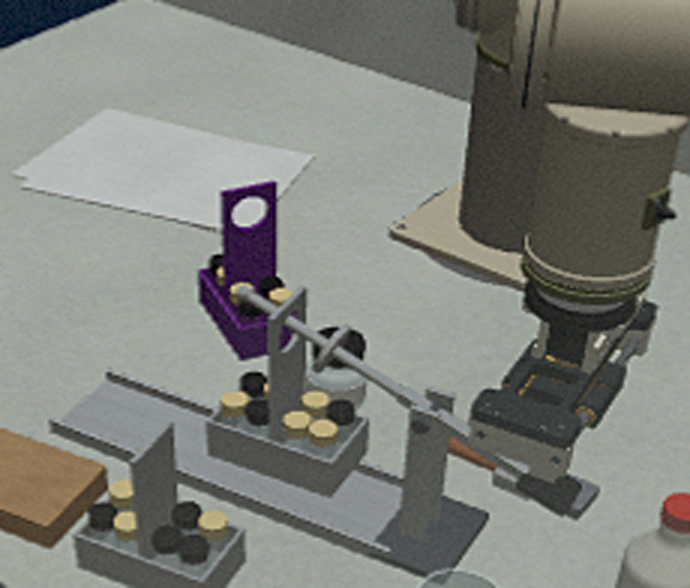

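The carrier hangs level from the peg (plate at crop 288,340), about 30 mm clear of the tray floor. I'll withdraw straight up.

send_rows --plan '[[[1,0,0,0.02,0],[1,0,0,0.06,0],[1,0,0,0.15,0],[1,0,0,0.3,0],[1,0,0,0.5,0],[1,0,0,0.6,0],[1,0,0,0.6,0],[1,0,0,0.6,0],[1,0,0,0.6,0],[1,0,0,0.6,0],[1,0,0,0.6,0],[1,0,0,0.6,0],[1,0,0,0.6,0],[1,0,0,0.6,0]]]'

```text
t: 13.93
tool_pos: [0.474, 0.3024, 0.2531]
orientation: [-2.025, -2.401, 0.001]
force: [-0.9, -1.0, 0.3]
opening: 0.0002
gripper_force: 0.0
```

```bash
python3 car.py; python3 car.py | tail -8
```

```text
side z-top by y:
-0.09 11 0.042 0.082
-0.075 68 0.037 0.102
-0.06 73 0.037 0.097
-0.045 77 0.038 0.103
-0.03 76 0.038 0.116
-0.015 76 0.039 0.117
-0.0 73 0.037 0.082
0.015 71 0.035 0.092
0.03 79 0.036 0.08
{'t': 13.983, 'tool_pos': [0.474, 0.302, 0.253], 'force': [-0.627, -0.428, -0.332], 'opening': 0.0}
-0.06 75 0.036 0.102
-0.045 68 0.038 0.092
-0.03 71 0.038 0.113
-0.015 73 0.037 0.11
-0.0 71 0.036 0.097
0.015 69 0.038 0.082
0.03 73 0.035 0.08
{'t': 14.033, 'tool_pos': [0.474, 0.302, 0.253], 'force': [-0.362, 0.181, -0.619], 'opening': 0.0}
```

send_rows --plan '[[[1,0,0,0,0],[1,0,0,0,0],[1,0,0,0,0],[1,0,0,0,0],[1,0,0,0,0],[1,0,0,0,0],[1,0,0,0,0],[1,0,0,0,0],[1,0,0,0,0],[1,0,0,0,0],[1,0,0,0,0],[1,0,0,0,0],[1,0,0,0,0],[1,0,0,0,0],[1,0,0,0,0],[1,0,0,0,0],[1,0,0,0,0],[1,0,0,0,0],[1,0,0,0,0],[1,0,0,0,0]]]'

```text
t: 15.7
tool_pos: [0.4742, 0.3025, 0.2537]
orientation: [-2.026, -2.401, -0.0]
force: [0.5, 0.3, -0.4]
opening: 0.0004
gripper_force: 0.0
```

send_rows --plan '[[[1,0,0,0,0],[1,0,0,0,0],[1,0,0,0,0],[1,0,0,0,0],[1,0,0,0,0],[1,0,0,0,0],[1,0,0,0,0],[1,0,0,0,0],[1,0,0,0,0],[1,0,0,0,0],[1,0,0,0,0],[1,0,0,0,0],[1,0,0,0,0],[1,0,0,0,0],[1,0,0,0,0],[1,0,0,0,0],[1,0,0,0,0],[1,0,0,0,0],[1,0,0,0,0],[1,0,0,0,0]]]'

```text
t: 17.37
tool_pos: [0.4743, 0.3025, 0.2537]
orientation: [2.026, 2.401, 0.0]
force: [-0.1, 0.5, 0.4]
opening: 0.0005
gripper_force: 0.0
```

```bash
python3 - <<'E'
from h import *
y=np.array([-.169,.986]);x=np.array([.986,.169]);o=np.array([.51,.0915])
for i in range(12):
    im,d,c=grab("scene");W=cloud(d,c);P=W[np.isfinite(W[...,2])]
    Q=np.c_[(P[:,:2]-o)@x,(P[:,:2]-o)@y,P[:,2]]
    B=Q[(abs(Q[:,0]-.036)<.01)&(Q[:,2]>.03)&(Q[:,2]<.078)&(abs(Q[:,1]+.02)<.1)]
    T=Q[(abs(Q[:,0])<.04)&(Q[:,2]>.19)&(Q[:,2]<.22)&(abs(Q[:,1]+.03)<.02)]
    print(len(B),np.median(B,0).round(4),np.percentile(B[:,1],[2,98]).round(4),B[:,2].min().round(3),T[:,2].max().round(3))
cv2.imwrite("pics/s5.png",cv2.resize(im[60:270,190:420],None,fx=3,fy=2.8))
E
```

```text
542 [ 0.0361 -0.0133  0.0596] [-0.0742  0.0432] 0.036 0.213
530 [ 0.036  -0.0129  0.0584] [-0.0738  0.0432] 0.036 0.213
534 [ 0.0358 -0.0137  0.0585] [-0.0733  0.0437] 0.036 0.212
546 [ 0.0359 -0.0117  0.0593] [-0.0752  0.0435] 0.034 0.211
534 [ 0.0362 -0.0116  0.0588] [-0.0743  0.0434] 0.035 0.213
540 [ 0.0363 -0.0128  0.0596] [-0.0747  0.0434] 0.036 0.213
545 [ 0.0364 -0.013   0.059 ] [-0.0736  0.0434] 0.035 0.211
544 [ 0.0367 -0.0111  0.0593] [-0.0744  0.0433] 0.036 0.212
553 [ 0.0368 -0.0128  0.0602] [-0.074   0.0435] 0.035 0.213
542 [ 0.037  -0.0113  0.0595] [-0.0741  0.0432] 0.034 0.213
540 [ 0.037  -0.0109  0.0594] [-0.0739  0.043 ] 0.036 0.212
537 [ 0.0371 -0.0136  0.0593] [-0.0739  0.0429] 0.036 0.215
```

View pics/s5.png

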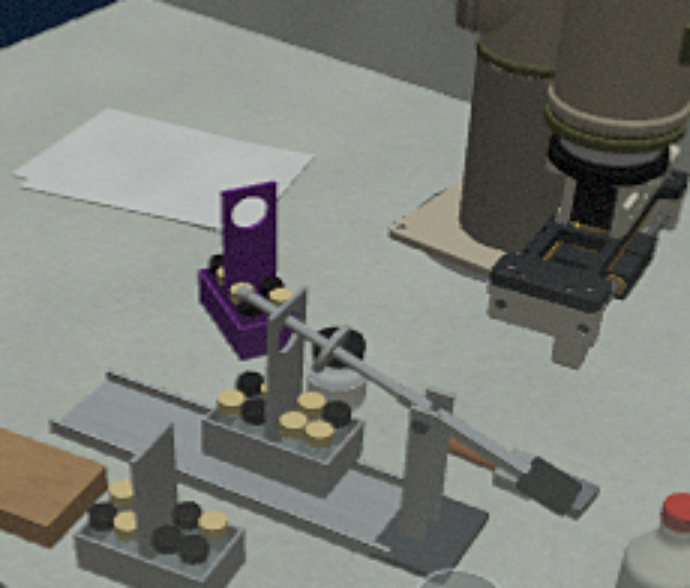

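The carrier hangs still on the peg (plate at crop 288,340), with its underside at about z = 0.036. The gripper is clear at (570,300), so I'll hand the job in.

```bash
python3 -c "
from plant import order
print(order.close_job())"
```

```text
the job is handed in; nothing more can be done
None
```

The job is handed in: the carrier hangs still from the raised peg, about 30 mm above the tray floor (20 mm needed), the robot is touching nothing, and no bystander was touched as far as the pictures show. While being slid onto the peg it pitched forward briefly in the grip, by eye about 0.2–0.3 rad against the 0.6 limit, and I set it level again before lifting.

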